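# Push the stuck desk charger up out of its pocket in the riser

## Task

The white desk charger is stuck flush in the pocket of the wooden desk riser. Take the C-shaped push-out tool by its wooden grip, bring its prong in under the pocket from the riser's open front, feel for the access hole in the pocket's floor without forcing the wood, and push the charger up until it can be gripped. Then stand the tool upright on the desk, clear of the riser and the tray, lift the charger out and set it down gently, ports up, in the grey tray; leave everything else where it is.

Things in the scene. Friction and masses are not known exactly. Their poses are not given: they have to be found in the camera images.
- riser: Fixed desk riser of mid-brown wood: a board on two end panels, open in front (-x) and beneath. Origin on the desk under its pocket's centre; x runs from front to back, y along it, z up. Board: x -50 to +170 mm, y -130 to +130 mm, 18 mm thick, top 135 mm above the desk; end panels 16 mm thick at both ends. The pocket hangs below the board.
- pocket (a point): Centre of the pocket's mouth in the riser's top, 135 mm above the desk, axes as the riser. The pocket is 53 (x) by 83 (y) mm and 50 mm deep; its inner floor is 85 mm above the desk.
- pocket_under (a point): Centre of the pocket's flat underside, 77 mm above the desk. The 8 mm floor has one round through hole, 20 mm across. Its centre is on the riser's y direction through this point, anywhere up to 16 mm to either side (+y or -y), new at each start and out of sight: find it by touch. Elsewhere the underside is solid wood, 66 (x) by 130 (y) mm.
- charger_mid (a point): Centre of the white desk charger, a block 50 (x) by 80 (y) by 50 (z) mm, about 0.2 kg, dark ports in its top (+z) face. It starts in the pocket, top flush with the riser's top, axes as the riser: its sides cannot be gripped.
- charger: The same charger; origin at the centre of its underside. A rubber spring pad at the back of the pocket's mouth clamps it against the front wall: pushing it up takes about 5 to 13 N, and it stays at the height it was pushed to while at least 20 mm of it is still in the pocket.
- pusher_grip (a point): Centre of the wooden grip of the C-shaped aluminium push-out tool, which stands upright on its base on the desk. The grip is a block 36 (x) by 16 (y) by 50 (z) mm, to be pinched across y from above; it stands on the tool's upper arm straight above the prong, its centre 193 mm above the tool's underside. 0.35 kg.
- pusher_tip (a point): Top of the tool's steel prong, 10 mm across, pointing straight up; 44 mm above the tool's underside and 149 mm straight below the grip's centre. Between tip and arm is the open mouth of the C, which faces +x.
- pusher: The same tool; origin on its underside, on the axis of prong and grip. Base plate 8 mm thick, 50 mm wide, x -88 to +22 mm; upright at x -88 to -80 mm; upper arm's underside 158 mm and top 168 mm above the tool's underside. The mouth opens to +x.
- tray: Fixed grey plastic tray lying flat, 170 (x) by 130 (y) by 25 mm high, walls and floor 4 mm thick, open on top; origin at the centre of its underside. The tray and the tool change sides from start to start.
- phone: Black phone lying flat on the rear of the riser's top, 72 x 150 x 9 mm. Leave alone.
- mug: White mug, 80 mm across, 95 mm tall, behind one side place. Leave alone.
- thermos: White bottle with black cap, 70 mm across, 210 mm tall, behind the other side place. Leave alone.
- mouse: Black computer mouse, 95 x 58 x 34 mm, near the robot. Leave alone.
- card_box: Small cardboard box, 65 x 90 x 22 mm, near the robot. Leave alone.
- tissues: Blue tissue pack, 110 x 190 x 60 mm, at the right. Leave alone.
Not all that is in view belongs to the job. What is shaped like the charger but green or turquoise is not meant.

How it is judged:
By the outcome, as a careful person would: the job done as asked, in the order asked, and still so for the second after the job is handed in, with the robot touching nothing.
It also fails if it takes over 72 s, if anything falls off the work surface, if the arm or the gripper's body presses on something with over 40 N, if the wrist force passes 120 N, or if a joint passes its speed limit or range.

## Robot

A 6-joint arm with a two-finger parallel gripper is mounted at the origin on the work surface. World frame = base frame: x ahead of the robot, y to its left, z up, the work surface at z = 0. Lengths are in m, angles in rad, forces in N, time in s.
With the tool pointing down it reaches from about 0.35 to 0.775 m from the base axis. Payload 5.5 kg.
Tool frame: the origin (TCP) lies midway between the tips of the shut fingers; the grasp point (between the pads) lies ctrl.grip_depth behind it (ctrl.grip_depth is the distance from the TCP to the grasp point, in m); z points along the fingers, y is the line along which they close (so a half turn about z gives the same grasp; the last joint's range is limited). The gripper opens to 85 mm and grips with 20 to 120 N. Pads are 22 mm wide; open, the fingers measure 114 mm over their backs; the gripper's body (76 mm by 85 mm) begins 54 mm behind the grasp point. The pads swing forward as they close: fully open they stand 13 mm farther back than shut.
Start: joints at [0.963, 0.313, 0.046, 1.304, 0, 1.431], TCP at [0.259, 0.513, 0.231] pointing down, gripper open.
Joint ranges: [-2.76, 2.76], [-0.86, 1.69], [-1.03, 1.26], [-2.2, 2.34], [-1.47, 1.5], [-3.14, 3.14]. Speed limits (rad/s): [2.57, 2.57, 3.14, 3.14, 3.14, 3.14].

## Interface

Orientations are given as a unit quaternion [x, y, z, w].
In Python, from cell import get_state, camera, ticket, spotter, ctrl gives the robot as it stands. The module is installed in compiled form; this text tells all that it offers.
- The arm moves only by the tool apply_moves, never from a script. Its argument "targets" is a list that holds one entry, the list of rows, each a list of 5 numbers: the opening, from 0 (shut) to 1 (fully open), then the shift along the world's x, y, z in units of 50 cm (1.0 is 50 cm), then the turn about the world's z in units of pi/2 rad (1.0 is pi/2 rad). In form: [[[hand, dx, dy, dz, turn], ...]]. A call has 1 to 20 rows; each row is the pose to reach, as a shift and turn from the pose commanded when the call began; what a row does not reach only later rows make up. A row lasts 1/12 s, in which the tool goes at most 41.7 mm and 7.16 degrees, less where a joint would pass 70% of its speed; a pose out of reach is approached as far as the arm can. A call with a number of a shift or a turn outside -1 to 1 is refused whole. A call with a gripper value outside its range is refused whole. The fingers move at their own pace and stop on an object; "newtons" is the grip in N (left out, the last holds). Time passes only in rows, so rows that repeat a pose let the fingers close. It gives the time, the measured TCP pose, the force, the opening and the grip force at its end, in the units of the state.
- get_state(): the state, without advancing time (a new reading comes with each control period).
- camera(name): name is "side" or "top" or "wrist"; returns a dict with "img" (384x512x3 uint8, blue, green, red), "z_map" (384x512 float32, m along the optical axis (not along the pixel's ray), 0 where there is no reading), "vertical_fov" (degrees; the focal length in pixels is half the picture's height over the tangent of half this angle, whatever the lens; pixels are square), "cx", "cy" (the principal point, pixels), "xyz" and "orientation" of the camera in the world. Camera axes: x right, y down, z forward; pixel columns grow to the right and rows downward; lengths in m; the calibration is good to about 2 mm. The wrist camera is an equidistant fisheye: a pixel r from the principal point sees the ray r / f radians off the axis. A picture is of the moment at which its call begins.
- ticket.close_job(): hands the job in; it is judged then, once.
Trained networks look in a picture, given as the dict that the camera call returned (one of the last four; its "shot" number tells which), for a name from the list of things; names that differ only in an ending like _2 or _b are one class to them, and where a whole thing is asked for, a point or a joint stands for the part that bears it (a point fixed in the world has none). Each returns a list of dicts, best first, with "conf" (0 to 1); they miss things now and then, are a little off and sometimes report something else, mostly with a low value. They report only what shows in the picture. A call takes as long as a camera call. They do not tell look-alikes from the thing itself.
- spotter.trace(picture, label): "mask" (384x512 bool, what is visible of it) and "box" ([left, top, width, height] in pixels, round what is visible of it).
The state is a dict: "clock": time; "qpos": joint angles; "dq": joint speeds; "tau": joint torques, N m; "position": TCP position; "ee_rot": TCP orientation; "ft_force": force on the tool from outside, world axes, zero at the start; "torque": the same for the moment, N m; "grip_width": finger opening in m; "grip_force": force on a finger pad.
Only numpy, scipy, OpenCV 4.12 (cv2) and the standard library are available. Lean on these libraries where they do the work, as an engineer would, in place of code of your own. Each camera call takes 0.05 s, during which the arm holds its last target. There are 200 camera calls.

## Working session

There is one attempt and no reset: what is moved stays moved. The work goes in short steps, Python scripts to look and compute and a tool call to move; the robot and the scene stay as the last step left them, time stands still between calls to the robot, and variables do not carry over. Pictures are saved under pics/ and viewed, at most 11 in all, crops included, and the job is handed in when it is done.

Besides the shell and the picture viewer there is one more tool, called after ">>>" as a command line: name --argument value ..., lists and objects as JSON in quotes. apply_moves: Moves the arm, as the interface text tells. Its arguments: {"type":"object","properties":{"targets":{"type":"array","items":{"type":"array","items":{"type":"array","items":{"type":"number"}}}},"newtons":{"type":"number"}},"required":["targets"]}

```bash
mkdir -p pics; cat > h.py <<'E'
import numpy as np, cv2
from cell import get_state, camera, ticket, spotter, ctrl
from scipy.spatial.transform import Rotation as R
def cloud(p):
    h,w=p["z_map"].shape; f=h/2/np.tan(np.radians(p["vertical_fov"])/2)
    v,u=np.mgrid[:h,:w]; z=p["z_map"]; 
    c=np.stack([(u-p["cx"])/f*z,(v-p["cy"])/f*z,z],-1)
    o=np.array(p["orientation"]); r=R.from_quat(o) if o.size==4 else R.from_matrix(o)
    W=r.apply(c.reshape(-1,3)).reshape(h,w,3)+np.array(p["xyz"]); W[z==0]=np.nan
    return W
E
python3 - <<'E'
from h import *
print(ctrl.grip_depth); s=get_state(); print(s)
ims=[]
for n in("top","side"):
    p=camera(n); ims.append(p["img"]); np.savez(f"{n}.npz",**{k:p[k] for k in("img","z_map","vertical_fov","cx","cy","xyz","orientation")})
    print(n,p["xyz"],p["orientation"],p["vertical_fov"])
    W=cloud(p)
    for l in("riser","charger","pusher","tray","phone","mug","thermos"):
        for d in spotter.trace(p,l)[:3]:
            q=W[d["mask"]]; q=q[~np.isnan(q[:,0])]
            print(l,round(d["conf"],2),d["box"],np.round(np.percentile(q,[2,50,98],axis=0),3).tolist() if len(q) else None)
    cv2.imwrite(f"pics/{n}0.png",p["img"])
E
```

```text
0.0187
{'clock': 0.0, 'qpos': array([ 9.63368531e-01,  3.14004297e-01,  4.49413690e-02,  1.30360646e+00,
       -5.44303705e-06,  1.43119602e+00]), 'dq': array([-2.68699748e-03,  4.12500668e-05, -4.50107177e-04, -4.74556914e-04,
        1.27501416e-03,  5.75826330e-05]), 'tau': array([-2.97619717e-04, -4.80626357e+01,  2.98534620e+01,  1.94411696e-02,
       -2.40120162e-04, -2.29770029e-05]), 'position': array([0.25899854, 0.51276955, 0.23039129]), 'ee_rot': array([ 2.31786343e-01,  9.72766269e-01, -8.72950201e-04, -3.39196072e-04]), 'ft_force': array([-0.69857898,  0.98763047, -0.26736833]), 'torque': array([-0.00386244,  0.01456697, -0.03081191]), 'grip_force': 0.0, 'grip_width': 0.08510638578738315}
top [ 0.34017457 -0.11486148  1.32294976] [ 0.71123572 -0.6974395   0.059976   -0.06422444] 51.24589406812895
riser 0.92 [192.8, 115.8, 93.0, 85.4] [[0.532, -0.169, 0.114], [0.634, -0.024, 0.135], [0.765, 0.093, 0.14]]
charger 0.97 [152.5, 174.1, 29.0, 31.5] [[0.521, 0.164, 0.0], [0.559, 0.202, 0.05], [0.604, 0.246, 0.056]]
charger 0.91 [226.1, 164.9, 26.3, 16.4] [[0.567, -0.086, 0.13
[... 1643 characters left out ...]
 [0.627, -0.138, 0.121], [0.771, 0.082, 0.136]]
tray 0.84 [222.1, 245.6, 69.2, 46.8] [[0.366, -0.418, -0.001], [0.458, -0.342, 0.004], [0.54, -0.283, 0.026]]
phone 0.87 [264.0, 165.3, 42.8, 19.3] [[0.676, -0.126, 0.136], [0.712, -0.062, 0.142], [0.754, 0.016, 0.145]]
mug 0.63 [225.7, 143.8, 19.7, 27.2] [[0.626, 0.274, 0.001], [0.678, 0.3, 0.065], [0.727, 0.46, 0.093]]
mug 0.57 [172.8, 125.0, 29.3, 55.0] [[0.392, 0.299, 0.003], [0.429, 0.327, 0.117], [0.495, 0.359, 0.215]]
thermos 0.65 [326.0, 196.3, 25.2, 62.0] [[0.697, -0.412, 0.004], [0.717, -0.394, 0.104], [0.751, -0.36, 0.209]]
thermos 0.19 [224.4, 249.5, 66.0, 42.0] [[0.368, -0.414, -0.0], [0.459, -0.342, 0.004], [0.537, -0.285, 0.025]]
```

View pics/top0.png

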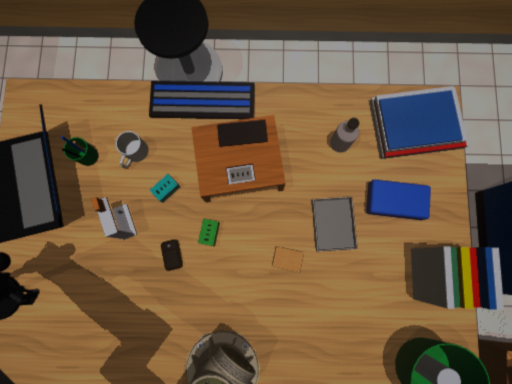

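View pics/side0.png

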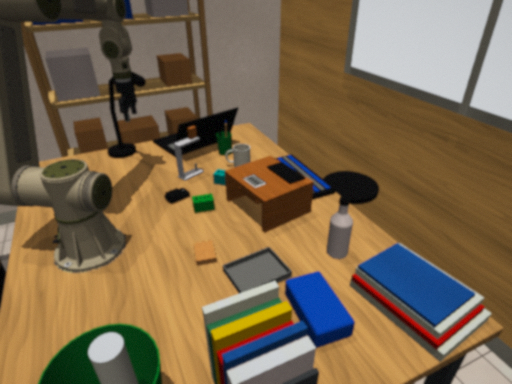

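The white block at (240,174) in the riser's top is the charger. The turquoise block at (165,187) and the green one at (208,232) are look-alikes lying on the desk. Next I fit the poses and check a crop.

```bash
python3 - <<'E'
from h import *
def rect(q,n):
    r=cv2.minAreaRect((q[:,:2]*1000).astype(np.float32)); print(n,len(q),np.round(r[0],1),np.round(r[1],1),round(r[2],2),"zmed",np.round(np.median(q[:,2]),4), "mean",np.round(q.mean(0),4))
def sel(W,lo,hi):
    m=np.all((W>lo)&(W<hi),-1); return W[m]
for n in("top","side"):
    p=dict(np.load(n+".npz")); W=cloud(p); print(n)
    rect(sel(W,[.48,-.25,.127],[.8,.13,.15]),"riser")
    b=p["img"].astype(int); white=(b.min(-1)>130)[...,None]&np.ones(3,bool)
    Ww=np.where(white,W,np.nan); rect(sel(Ww,[.5,-.12,.125],[.66,.03,.15]),"charger")
    rect(sel(W,[.36,.25,.205],[.56,.42,.24]),"grip")
    rect(sel(W,[.36,.25,.160],[.56,.42,.175]),"arm")
    rect(sel(W,[.36,.25,.06],[.56,.42,.15]),"upright")
    rect(sel(W,[.36,.25,.006],[.56,.42,.013]),"base")
    rect(sel(W,[.36,.25,.02],[.56,.42,.05]),"prong")
    rect(sel(W,[.34,-.45,.018],[.57,-.25,.04]),"tray")
t=dict(np.load("top.npz"))["img"]; s=dict(np.load("side.npz"))["img"]
a=cv2.resize(t[150:250,80:280],(800,400),interpolation=3); c=cv2.resize(s[115:190,165:315],(400,200),interpolation=3)
cv2.imwrite("pics/c.png",np.vstack([a,np.hstack([c,np.zeros((200,400,3),np.uint8)])]))
E
```

```text
top
riser 5932 [651.7 -37. ] [222.1 260.4] 9.78 zmed 0.1361 mean [ 0.6486 -0.0373  0.1371]
charger 69 [588.6 -47.5] [44.9 77.3] 9.82 zmed 0.1355 mean [ 0.5835 -0.0452  0.1352]
grip 95 [481.5 349.9] [37.3 17.1] 23.46 zmed 0.2172 mean [0.4808 0.3488 0.2166]
arm 393 [451.1 337.5] [110.   36.3] 22.23 zmed 0.1685 mean [0.4423 0.3317 0.1684]
upright 85 [401.6 315.9] [ 7.2 36.1] 33.31 zmed 0.1034 mean [0.4032 0.3133 0.1056]
base 364 [456.  327.9] [185.4 157.2] 6.14 zmed 0.0088 mean [0.4569 0.3351 0.0088]
prong 37 [442.7 335.5] [93.9 35.2] 24.7 zmed 0.0357 mean [0.4341 0.3291 0.0351]
tray 258 [ 456.7 -350.4] [170.1 131. ] 5.02 zmed 0.0245 mean [ 0.4573 -0.3526  0.0243]
side
riser 2230 [648.6 -37.5] [225.4 267.9] 9.56 zmed 0.134 mean [ 0.6425 -0.0536  0.135 ]
charger 33 [579.5 -61.8] [40.2 74.4] 47.07 zmed 0.134 mean [ 0.5856 -0.0666  0.1338]
grip 33 [480.3 347.8] [36.9 22.3] 28.56 zmed 0.2141 mean [0.4786 0.3462 0.2126]
arm 116 [447.3 334.2] [107.3  42.8] 22.9 zmed 0.1657 mean [0.4465 0.3305 0.1661]
upright 117 [400.9 318.3] [13.6 42.2] 20.22 zmed 0.107 mean [0.4002 0.3136 0.106 ]
base 73 [446.6 332.5] [106.   53.4] 23.17 zmed 0.0079 mean [0.4486 0.3314 0.0081]
prong 48 [477.6 316.2] [ 80.4 175.5] 72.42 zmed 0.0357 mean [0.4212 0.3208 0.0353]
tray 308 [ 447.2 -331.2] [180.3 174.3] 3.91 zmed 0.0226 mean [ 0.455  -0.3498  0.0224]
```

View pics/c.png

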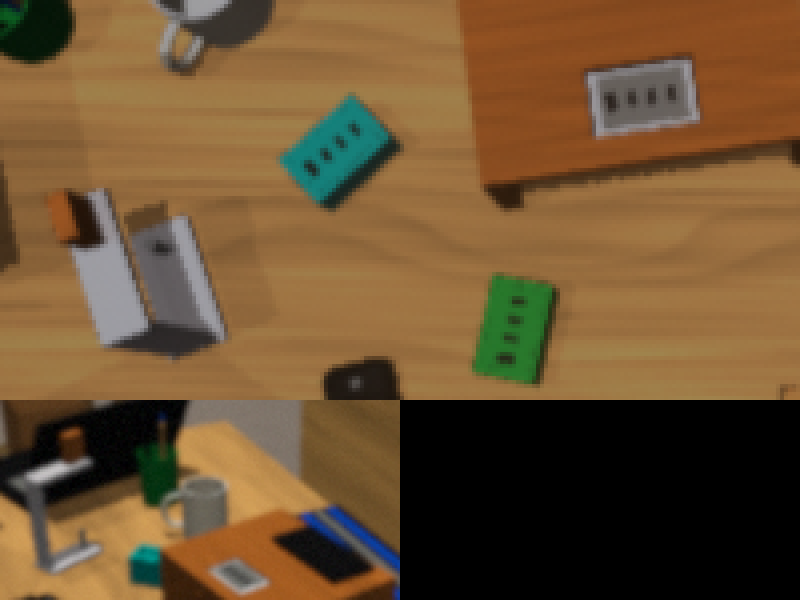

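The crop confirms it: the white charger with dark ports sits in the riser at crop (643,97), and the turquoise (340,150) and green (513,330) blocks are decoys. The tool's grip is at crop (65,218), with its mouth facing up-left to +x at a yaw of about 22.5°. I start with the move above the grip.

>>> apply_moves --targets '[[[1,0.12,-0.08,0.08,0.1],[1,0.2,-0.14,0.08,0.18],[1,0.26,-0.2,0.08,0.26],[1,0.32,-0.24,0.08,0.34],[1,0.38,-0.28,0.08,0.42],[1,0.42,-0.31,0.08,0.5],[1,0.4446,-0.3264,0.08,0.548],[1,0.4446,-0.3264,0.08,0.548],[1,0.4446,-0.3264,0.08,0.548],[1,0.4446,-0.3264,0.08,0.548]]]' --newtons 80

```text
clock: 1.63
position: [0.4818, 0.3496, 0.2711]
ee_rot: [-0.194, 0.981, 0.0, -0.0]
ft_force: [-0.4, 0.6, 0.2]
grip_width: 0.0853
grip_force: 0.0
```

```bash
python3 - <<'E'
from h import *
s=get_state(); print(s["position"],s["ee_rot"],s["clock"])
p=camera("wrist"); cv2.imwrite("pics/w1.png",p["img"]); print(p["cx"],p["cy"],p["vertical_fov"],p["xyz"],p["orientation"])
# refine grip from wrist (equidistant)
f=192/np.tan(np.radians(p["vertical_fov"])/2); v,u=np.mgrid[:384,:512]
dx,dy=u-p["cx"],v-p["cy"]; r=np.hypot(dx,dy)+1e-9; th=r/f; z=p["z_map"]; k=np.tan(th)*z/r
W=R.from_quat(p["orientation"]).apply(np.stack([dx*k,dy*k,z],-1).reshape(-1,3))+p["xyz"]
m=(z.ravel()>0)&(th.ravel()<1.4)&(W[:,2]>.205)&(W[:,2]<.226)&(abs(W[:,0]-.481)<.05)&(abs(W[:,1]-.35)<.05)
q=W[m]; print(len(q)); print(cv2.minAreaRect((q[:,:2]*1000).astype(np.float32)), np.median(q,axis=0))
E
```

```text
[0.4817552  0.34964983 0.27106046] [-1.93795481e-01  9.81041847e-01  1.70673883e-04 -4.21271959e-04] 1.6333
260.35834256391524 195.26534947950205 65.70646984690485 [0.41870043 0.3232949  0.41370945] [0.55138424 0.82333185 0.11226151 0.07414474]
1190
((478.7228698730469, 351.17425537109375), (35.85423278808594, 15.798145294189453), 22.570476531982422) [0.47695515 0.35046021 0.21782348]
```

View pics/w1.png

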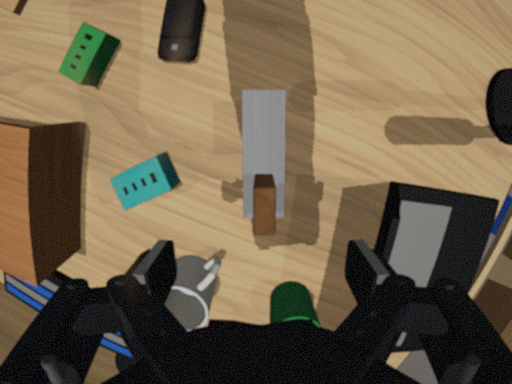

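The wrist view shows the grip at (264,205) centred between the fingers, with the same yaw. I go down and grip it.

>>> apply_moves --targets '[[[1,-0.002,0.0014,-0.03,0],[1,-0.002,0.0014,-0.07,0],[1,-0.002,0.0014,-0.11,0],[1,-0.002,0.0014,-0.15,0],[1,-0.002,0.0014,-0.175,0],[1,-0.002,0.0014,-0.188,0],[1,-0.002,0.0014,-0.19,0],[0,-0.002,0.0014,-0.19,0],[0,-0.002,0.0014,-0.19,0],[0,-0.002,0.0014,-0.19,0],[0,-0.002,0.0014,-0.19,0],[0,-0.002,0.0014,-0.19,0],[0,-0.002,0.0014,-0.19,0],[0,-0.002,0.0014,-0.19,0],[0,-0.002,0.0014,-0.19,0],[0,-0.002,0.0014,-0.19,0]]]' --newtons 80

```text
clock: 3.02
position: [0.4812, 0.3512, 0.177]
ee_rot: [-0.195, 0.981, 0.0, 0.001]
ft_force: [0.4, 1.3, 2.3]
grip_width: 0.0151
grip_force: 78.6
```

>>> apply_moves --targets '[[[0,0,0,0.01,0],[0,0,0,0.03,0],[0,0,0,0.06,0],[0,0,0,0.1,0],[0,0,0,0.14,0],[0,0,0,0.16,0],[0,0,0,0.16,0],[0,0,0,0.16,0]]]'

```text
clock: 3.68
position: [0.4807, 0.3507, 0.2563]
ee_rot: [-0.195, 0.981, 0.0, 0.0]
ft_force: [0.3, 0.7, -3.8]
grip_width: 0.0151
grip_force: 78.1
```

```bash
python3 - <<'E'
from h import *
p=camera("side"); cv2.imwrite("pics/s2.png",cv2.resize(p["img"][80:270,120:350],(690,570),interpolation=3)); s=get_state(); print(s["torque"],s["position"])
W=cloud(p)
for n,a,b in(("base",.07,.095),("arm",.235,.255)):
    m=np.all((W>[.36,.25,a])&(W<[.56,.42,b]),-1); q=W[m]; print(n,len(q),np.median(q[:,2]),cv2.minAreaRect((q[:,:2]*1000).astype(np.float32)))
E
```

```text
[ 0.09091222 -0.05974559  0.02963248] [0.48020548 0.35051241 0.25529106]
base 158 0.08516537808018693 ((448.9178466796875, 337.38531494140625), (116.78849029541016, 57.7716178894043), 22.772275924682617)
arm 138 0.24499755691180553 ((447.0328369140625, 333.79693603515625), (108.0511703491211, 40.43809509277344), 19.730396270751953)
```

View pics/s2.png

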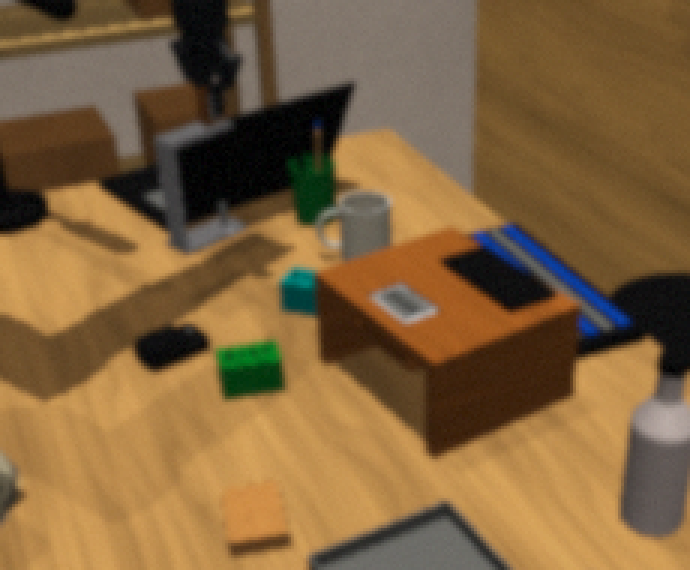

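The tool hangs level at about (200,190). I carry it to the riser's front.

>>> apply_moves --targets '[[[0,-0.02,-0.02,0,-0.02],[0,-0.02,-0.06,0,-0.04],[0,-0.02,-0.11,0,-0.06],[0,-0.02,-0.16,0,-0.08],[0,-0.02,-0.21,0,-0.1],[0,-0.02,-0.26,0,-0.12],[0,-0.02,-0.31,0,-0.142],[0,-0.02,-0.36,0,-0.142],[0,-0.02,-0.41,0,-0.142],[0,-0.02,-0.46,0,-0.142],[0,-0.02,-0.51,0,-0.142],[0,-0.02,-0.56,0,-0.142],[0,-0.02,-0.61,0,-0.142],[0,-0.02,-0.66,0,-0.142],[0,-0.02,-0.71,0,-0.142],[0,-0.02,-0.76,0,-0.142],[0,-0.02,-0.8,0,-0.142],[0,-0.02,-0.825,0,-0.142],[0,-0.02,-0.833,0,-0.142],[0,-0.02,-0.833,0,-0.142]]]'

```text
clock: 5.4
position: [0.4699, -0.0663, 0.255]
ee_rot: [-0.084, 0.996, 0.001, -0.001]
ft_force: [-0.2, -0.5, -2.9]
grip_width: 0.0152
grip_force: 78.4
```

```bash
python3 - <<'E'
from h import *
p=camera("top"); W=cloud(p); s=get_state(); print(s["position"],R.from_quat(s["ee_rot"]).as_matrix()[:,1],s["ft_force"])
def rect(m,n):
    q=W[m]; print(n,len(q),np.median(q[:,2]),cv2.minAreaRect((q[:,:2]*1000).astype(np.float32)))
rect(np.all((W>[.34,-.2,.238])&(W<[.56,.02,.252]),-1),"arm")
rect(np.all((W>[.34,-.2,.076])&(W<[.56,.02,.094]),-1),"base")
r=np.all((W>[.48,-.25,.127])&(W<[.8,.13,.142]),-1); rect(r,"riser")
p=camera("side"); W=cloud(p)
rect(np.all((W>[.34,-.2,.235])&(W<[.56,.02,.252]),-1),"arm s")
rect(np.all((W>[.34,-.2,.07])&(W<[.56,.02,.094]),-1),"base s")
E
```

```text
[ 0.46995414 -0.06552995  0.25530313] [-0.16824096  0.9857447   0.00153579] [-0.0962725  -0.16197231 -3.65015381]
arm 231 0.24670011531593938 ((415.3935852050781, -76.40293884277344), (63.63718795776367, 35.41185760498047), 9.324477195739746)
base 78 0.0865351831790293 ((428.6971130371094, -74.01229095458984), (90.40522766113281, 49.11115264892578), 9.37025260925293)
riser 2053 0.13572733508417412 ((652.9071044921875, -36.845062255859375), (223.34201049804688, 260.2245788574219), 9.598224639892578)
arm s 235 0.24429544544880089 ((435.92852783203125, -72.40494537353516), (111.87003326416016, 41.909645080566406), 10.616168022155762)
base s 327 0.0847522589763654 ((469.3221740722656, -83.65434265136719), (200.32276916503906, 181.0923614501953), 89.8907699584961)
```

>>> apply_moves --targets '[[[0,0,0,-0.03,0],[0,0,0,-0.07,0],[0,0,0,-0.1,0],[0,0,0,-0.113,0],[0,0.02,0.003,-0.113,0],[0,0.05,0.008,-0.113,0],[0,0.08,0.0125,-0.113,0],[0,0.11,0.017,-0.113,0],[0,0.14,0.022,-0.113,0],[0,0.17,0.0265,-0.113,0],[0,0.2,0.0315,-0.113,0],[0,0.225,0.0355,-0.113,0],[0,0.24,0.0377,-0.113,0],[0,0.244,0.0382,-0.113,0],[0,0.244,0.0382,-0.113,0],[0,0.244,0.0382,-0.113,0]]]'

```text
clock: 6.83
position: [0.5923, -0.0464, 0.1999]
ee_rot: [-0.085, 0.996, 0.0, -0.0]
ft_force: [-0.8, 0.4, -3.0]
grip_width: 0.0153
grip_force: 78.5
```

>>> apply_moves --targets '[[[0,0,0,0.006,0],[0,0,0,0.012,0],[0,0,0,0.016,0],[0,0,0,0.018,0],[0,0,0,0.02,0],[0,0,0,0.021,0],[0,0,0,0.022,0],[0,0,0,0.022,0]]]'

```text
clock: 7.5
position: [0.5925, -0.0467, 0.2102]
ee_rot: [-0.085, 0.996, 0.0, -0.0]
ft_force: [1.0, -0.8, -7.1]
grip_width: 0.0152
grip_force: 78.1
```

>>> apply_moves --targets '[[[0,0,0,0.001,0],[0,0,0,0.002,0],[0,0,0,0.002,0]]]'

```text
clock: 7.75
position: [0.5923, -0.0467, 0.2107]
ee_rot: [-0.085, 0.996, 0.0, -0.001]
ft_force: [1.3, -1.3, -13.3]
grip_width: 0.0152
grip_force: 78.2
```

Solid wood at 0. I back off and try +9 mm.

>>> apply_moves --targets '[[[0,0,0,-0.004,0],[0,0,0,-0.007,0],[0,-0.0015,0.009,-0.007,0],[0,-0.003,0.0178,-0.007,0],[0,-0.003,0.0178,-0.007,0],[0,-0.003,0.0178,-0.004,0],[0,-0.003,0.0178,-0.002,0],[0,-0.003,0.0178,-0.001,0],[0,-0.003,0.0178,-0.001,0],[0,-0.003,0.0178,-0.001,0]]]'

```text
clock: 8.58
position: [0.5912, -0.0379, 0.2114]
ee_rot: [-0.085, 0.996, 0.0, 0.0]
ft_force: [-0.2, -0.9, -3.8]
grip_width: 0.0155
grip_force: 79.7
```

No contact here. I check deeper.

>>> apply_moves --targets '[[[0,0,0,0.002,0],[0,0,0,0.004,0],[0,0,0,0.006,0],[0,0,0,0.007,0],[0,0,0,0.007,0]]]'

```text
clock: 9.0
position: [0.5912, -0.0378, 0.215]
ee_rot: [-0.085, 0.996, -0.0, 0.0]
ft_force: [0.2, 0.7, -3.0]
grip_width: 0.0151
grip_force: 79.7
```

In the hole, with the tip about 5 mm past the underside. I feel the sides to centre it.

>>> apply_moves --targets '[[[0,0,0.002,0,0],[0,-0.0007,0.004,0,0],[0,-0.001,0.006,0,0],[0,-0.001,0.006,0,0]]]'

```text
clock: 9.33
position: [0.5907, -0.035, 0.2148]
ee_rot: [-0.085, 0.996, -0.001, -0.0]
ft_force: [0.3, -0.9, -3.8]
grip_width: 0.0156
grip_force: 79.7
```

>>> apply_moves --targets '[[[0,0,-0.004,0,0],[0,0.001,-0.007,0,0],[0,0.0015,-0.01,0,0],[0,0.002,-0.012,0,0],[0,0.002,-0.012,0,0]]]'

```text
clock: 9.75
position: [0.5917, -0.041, 0.2148]
ee_rot: [-0.085, 0.996, 0.0, -0.0]
ft_force: [0.3, 0.4, -2.6]
grip_width: 0.015
grip_force: 79.7
```

Free for 3 mm to both sides, so it is well centred. I push up.

>>> apply_moves --targets '[[[0,-0.001,0.006,0,0],[0,-0.001,0.006,0.004,0],[0,-0.001,0.006,0.007,0],[0,-0.001,0.006,0.01,0],[0,-0.001,0.006,0.013,0],[0,-0.001,0.006,0.016,0],[0,-0.001,0.006,0.019,0],[0,-0.001,0.006,0.022,0],[0,-0.001,0.006,0.025,0],[0,-0.001,0.006,0.025,0]]]'

```text
clock: 10.58
position: [0.5907, -0.0371, 0.2271]
ee_rot: [-0.085, 0.996, 0.001, -0.0]
ft_force: [1.3, 3.2, -12.9]
grip_width: 0.015
grip_force: 78.3
```

>>> apply_moves --targets '[[[0,0,0,0.003,0],[0,0,0,0.006,0],[0,0,0,0.009,0],[0,0,0,0.012,0],[0,0,0,0.015,0],[0,0,0,0.018,0],[0,0,0,0.021,0],[0,0,0,0.024,0],[0,0,0,0.027,0],[0,0,0,0.03,0],[0,0,0,0.033,0],[0,0,0,0.036,0],[0,0,0,0.036,0]]]'

```text
clock: 11.67
position: [0.5905, -0.0369, 0.243]
ee_rot: [-0.085, 0.996, 0.001, -0.002]
ft_force: [2.5, 4.3, -25.2]
grip_width: 0.0152
grip_force: 78.8
```

```bash
python3 - <<'E'
from h import *
p=camera("side"); W=cloud(p)
cv2.imwrite("pics/s3.png",cv2.resize(p["img"][110:250,180:340],(640,560),interpolation=3))
m=np.all((W>[.54,-.1,.145])&(W<[.64,.01,.18]),-1)&(p["img"].min(-1)>110); q=W[m]; print(len(q),np.percentile(q[:,2],[10,50,90]),q.mean(0))
E
```

```text
60 [0.15070431 0.15288794 0.15710868] [ 0.58566313 -0.07943289  0.15324654]
```

View pics/s3.png

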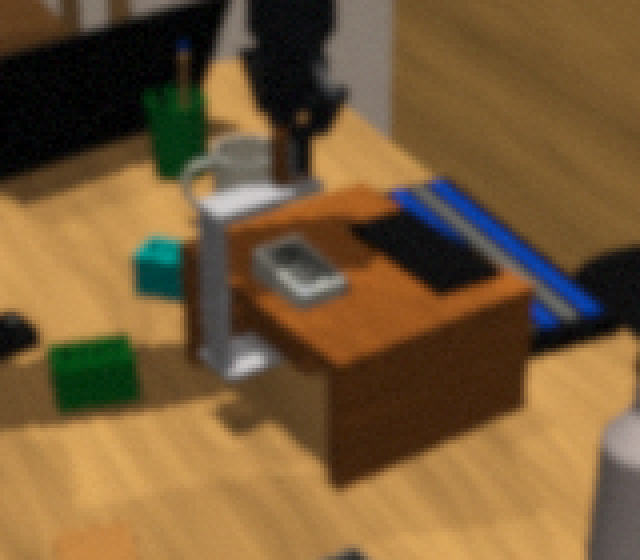

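The charger stands proud by about 20–24 mm at (298,268), and the tool's base is now near the pocket's underside, so I stop pushing. I lower the tool and back out.

>>> apply_moves --targets '[[[0,0,0,-0.01,0],[0,0,0,-0.025,0],[0,0,0,-0.045,0],[0,0,0,-0.065,0],[0,0,0,-0.082,0],[0,0,0,-0.092,0],[0,0,0,-0.092,0],[0,-0.02,-0.003,-0.092,0],[0,-0.05,-0.008,-0.092,0],[0,-0.08,-0.013,-0.092,0],[0,-0.11,-0.018,-0.092,0],[0,-0.14,-0.0235,-0.092,0],[0,-0.17,-0.0285,-0.092,0],[0,-0.2,-0.0335,-0.092,0],[0,-0.225,-0.038,-0.092,0],[0,-0.24,-0.041,-0.092,0],[0,-0.24,-0.041,-0.092,0],[0,-0.24,-0.041,-0.092,0]]]'

```text
clock: 13.22
position: [0.4717, -0.0585, 0.1999]
ee_rot: [-0.085, 0.996, -0.0, 0.001]
ft_force: [0.1, -0.3, -3.7]
grip_width: 0.0148
grip_force: 81.9
```

```bash
python3 - <<'E'
from h import *
for n in("top","side"):
    p=camera(n); W=cloud(p)
    m=np.all((W>[.54,-.11,.146])&(W<[.65,.02,.18]),-1); q=W[m]; print(n,len(q),np.percentile(q[:,2],[10,50,90]),cv2.minAreaRect((q[:,:2]*1000).astype(np.float32)))
    A=np.c_[q[:,:2]-q[:,:2].mean(0),np.ones(len(q))]; print(np.linalg.lstsq(A,q[:,2],rcond=None)[0])
s=get_state();print(s["position"],s["ft_force"])
E
```

```text
Traceback (most recent call last):
IndexError: index -1 is out of bounds for axis 0 with size 0
```

```bash
python3 - <<'E'
from h import *
p=camera("side"); W=cloud(p)
m=np.all((W>[.54,-.11,.142])&(W<[.65,.02,.18]),-1); q=W[m]; print(len(q),np.percentile(q[:,2],[10,50,90,98]))
t=W[m&(W[...,2]>.149)]; A=np.c_[t[:,:2]-t[:,:2].mean(0),np.ones(len(t))]; print(len(t),np.linalg.lstsq(A,t[:,2],rcond=None)[0],cv2.minAreaRect((t[:,:2]*1000).astype(np.float32)))
cv2.imwrite("pics/s4.png",cv2.resize(p["img"][140:220,210:310],(750,600),interpolation=3))
E
```

```text
237 [0.14765667 0.15566022 0.16070472 0.16236796]
205 [0.03257985 0.12288624 0.15630573] ((587.9251098632812, -54.64219665527344), (52.05200958251953, 82.02909851074219), 11.025419235229492)
```

View pics/s4.png

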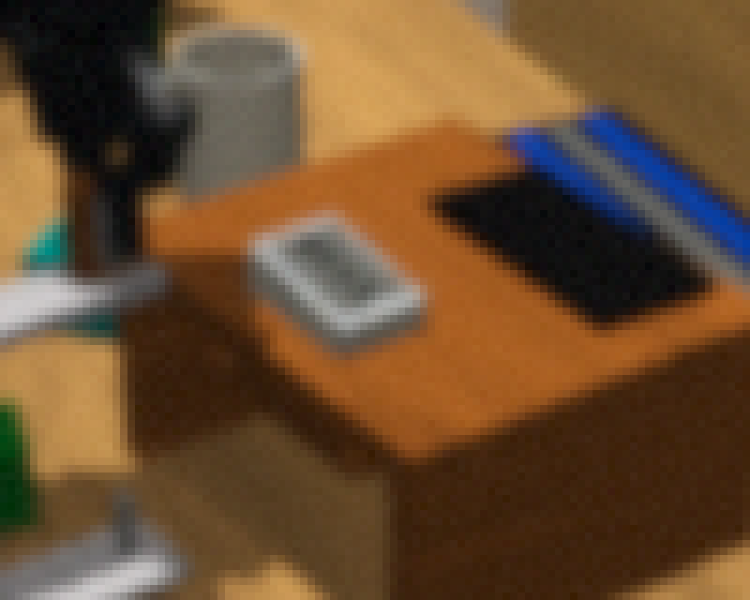

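The charger at (340,285) stands about 21 mm proud and is slightly tipped, with the +y end higher. That is enough to grip, and the tool is free. I return the tool to its old place.

>>> apply_moves --targets '[[[0,0,0,0.03,0],[0,0,0,0.08,0],[0,0,0,0.13,0],[0,0,0.01,0.156,0],[0,0,0.05,0.156,0],[0,0,0.1,0.156,0],[0,0,0.16,0.156,0],[0,0,0.22,0.156,0],[0,0,0.28,0.156,0],[0,0,0.34,0.156,0],[0,0,0.4,0.156,0.02],[0,0,0.46,0.156,0.04],[0,0,0.52,0.156,0.06],[0,0.004,0.58,0.156,0.08],[0,0.008,0.64,0.156,0.1],[0,0.012,0.7,0.156,0.12],[0,0.016,0.75,0.156,0.14],[0,0.018,0.79,0.156,0.142],[0,0.018,0.812,0.156,0.142],[0,0.018,0.818,0.156,0.142]]]'

```text
clock: 14.98
position: [0.4802, 0.3529, 0.2765]
ee_rot: [-0.196, 0.981, 0.0, -0.0]
ft_force: [0.1, 0.3, -3.3]
grip_width: 0.0148
grip_force: 81.9
```

>>> apply_moves --targets '[[[0,0,0,-0.02,0],[0,0,0,-0.05,0],[0,0,0,-0.08,0],[0,0,0,-0.11,0],[0,0,0,-0.135,0],[0,0,0,-0.146,0],[0,0,0,-0.151,0],[0,0,0,-0.151,0]]]'

```text
clock: 15.65
position: [0.48, 0.3497, 0.2013]
ee_rot: [-0.195, 0.981, -0.0, -0.0]
ft_force: [-0.4, -0.4, -3.6]
grip_width: 0.015
grip_force: 81.9
```

>>> apply_moves --targets '[[[0,0,0,-0.02,0],[0,0,0,-0.035,0],[0,0,0,-0.042,0],[0,0,0,-0.045,0],[0,0,0,-0.047,0],[0,0,0,-0.047,0]]]'

```text
clock: 16.15
position: [0.4801, 0.3508, 0.1782]
ee_rot: [-0.195, 0.981, 0.0, -0.0]
ft_force: [0.7, 0.6, -3.5]
grip_width: 0.015
grip_force: 82.0
```

>>> apply_moves --targets '[[[0,0,0,-0.001,0],[0,0,0,-0.002,0],[0,0,0,-0.003,0],[0,0,0,-0.003,0]]]'

```text
clock: 16.48
position: [0.4803, 0.3509, 0.1771]
ee_rot: [-0.195, 0.981, 0.0, 0.0]
ft_force: [-0.1, 0.4, -3.1]
grip_width: 0.0151
grip_force: 82.3
```

>>> apply_moves --targets '[[[0,0,0,-0.001,0],[0,0,0,-0.002,0],[0,0,0,-0.003,0],[0,0,0,-0.003,0]]]'

```text
clock: 16.82
position: [0.4806, 0.3511, 0.177]
ee_rot: [-0.195, 0.981, 0.0, 0.001]
ft_force: [-0.7, -0.4, 5.7]
grip_width: 0.0148
grip_force: 83.4
```

The tool stands on the desk. I release it and rise.

>>> apply_moves --targets '[[[0,0,0,0.001,0],[1,0,0,0.001,0],[1,0,0,0.001,0],[1,0,0,0.001,0],[1,0,0,0.001,0],[1,0,0,0.001,0],[1,0,0,0.001,0],[1,0,0,0.03,0],[1,0,0,0.08,0],[1,0,0,0.13,0],[1,0,0,0.18,0],[1,0,0,0.2,0],[1,0,0,0.2,0]]]'

```text
clock: 17.9
position: [0.4814, 0.3514, 0.2781]
ee_rot: [-0.195, 0.981, 0.001, 0.003]
ft_force: [0.1, 0.2, 0.3]
grip_width: 0.0855
grip_force: 0.0
```

```bash
python3 - <<'E'
from h import *
p=camera("top"); W=cloud(p)
m=np.all((W>[.54,-.11,.146])&(W<[.65,.02,.18]),-1); q=W[m]; print(len(q),np.percentile(q[:,2],[5,50,95]),cv2.minAreaRect((q[:,:2]*1000).astype(np.float32)))
A=np.c_[q[:,:2]-q[:,:2].mean(0),np.ones(len(q))]; print(np.linalg.lstsq(A,q[:,2],rcond=None)[0])
p=camera("side"); W=cloud(p)
for n,a,b in(("base",.003,.014),("arm",.16,.172)):
    m=np.all((W>[.36,.25,a])&(W<[.56,.42,b]),-1); q=W[m]; print(n,len(q),np.median(q[:,2]),cv2.minAreaRect((q[:,:2]*1000).astype(np.float32)))
E
```

```text
461 [0.15273083 0.15876551 0.16489626] ((590.824462890625, -50.610836029052734), (50.5992546081543, 81.20681762695312), 10.106021881103516)
[0.0250311  0.11386487 0.15866938]
base 130 0.006421993824576477 ((462.7536315917969, 336.4586181640625), (89.24549102783203, 149.28221130371094), 88.53033447265625)
arm 112 0.1657446006684617 ((448.4091796875, 334.0082702636719), (109.03856658935547, 44.061100006103516), 15.987181663513184)
```

The tool stands level. The charger's top is at z of about 158 mm, centred at (590.5,-50.5) mm, tipped 6.5° about x. I move over it and turn to grip across x.

>>> apply_moves --targets '[[[1,0.01,-0.02,0,-0.05],[1,0.03,-0.06,0,-0.12],[1,0.05,-0.12,0,-0.18],[1,0.07,-0.18,0,-0.25],[1,0.08,-0.24,0,-0.32],[1,0.1,-0.3,0,-0.39],[1,0.11,-0.36,0,-0.46],[1,0.12,-0.42,0,-0.53],[1,0.14,-0.48,0,-0.6],[1,0.15,-0.54,0,-0.67],[1,0.17,-0.6,0,-0.74],[1,0.18,-0.66,0,-0.81],[1,0.19,-0.71,0,-0.88],[1,0.2,-0.75,0,-0.95],[1,0.21,-0.78,0,-1],[1,0.2178,-0.8034,0,-1],[1,0.2178,-0.8034,0,-1],[1,0.2178,-0.8034,0,-1]]]' --newtons 45

```text
clock: 19.5
position: [0.5885, -0.051, 0.2738]
ee_rot: [0.555, 0.832, -0.0, -0.001]
ft_force: [-1.0, 0.6, 0.4]
grip_width: 0.0855
grip_force: 0.0
```

>>> apply_moves --targets '[[[1,0,0,-0.04,-0.05],[1,0,0,-0.08,-0.1],[1,0,0,-0.12,-0.141],[1,0,0,-0.16,-0.141],[1,0,0,-0.18,-0.141],[1,0,0,-0.18,-0.141]]]'

```text
clock: 20.0
position: [0.587, -0.0493, 0.1826]
ee_rot: [0.643, 0.766, -0.001, -0.002]
ft_force: [-0.9, 0.9, 0.1]
grip_width: 0.0855
grip_force: 0.0
```

>>> apply_moves --targets '[[[1,0,0,0,0],[1,0,0,0,0],[1,0,0,0,0]]]'

```text
clock: 20.25
position: [0.5899, -0.0509, 0.1869]
ee_rot: [0.644, 0.765, 0.001, 0.001]
ft_force: [-0.6, -0.4, -0.2]
grip_width: 0.0858
grip_force: 0.0
```

>>> apply_moves --targets '[[[1,0,0.001,-0.03,0],[1,0,0.001,-0.06,0],[1,0,0.001,-0.08,0],[1,0,0.001,-0.093,0],[1,0,0.001,-0.1,0],[1,0,0.001,-0.1,0],[1,0,0.001,-0.1,0],[1,0,0.001,-0.1,0]]]'

```text
clock: 20.92
position: [0.5896, -0.0506, 0.1361]
ee_rot: [0.644, 0.765, 0.0, 0.001]
ft_force: [-0.2, -0.0, 0.2]
grip_width: 0.0853
grip_force: 0.0
```

>>> apply_moves --targets '[[[0,0,0,0,0],[0,0,0,0,0],[0,0,0,0,0],[0,0,0,0,0],[0,0,0,0,0],[0,0,0,0,0],[0,0,0,0,0],[0,0,0,0,0]]]'

```text
clock: 21.58
position: [0.5893, -0.0504, 0.1357]
ee_rot: [0.644, 0.765, 0.0, 0.0]
ft_force: [0.4, 0.8, 3.8]
grip_width: 0.0489
grip_force: 54.1
```

>>> apply_moves --targets '[[[0,0,0,0.004,0],[0,0,0,0.008,0],[0,0,0,0.012,0],[0,0,0,0.016,0],[0,0,0,0.02,0],[0,0,0,0.025,0],[0,0,0,0.03,0],[0,0,0,0.035,0],[0,0,0,0.04,0],[0,0,0,0.05,0],[0,0,0,0.06,0],[0,0,0,0.07,0],[0,0,0,0.08,0],[0,0,0,0.1,0],[0,0,0,0.13,0],[0,0,0,0.16,0],[0,0,0,0.19,0],[0,0,0,0.2,0],[0,0,0,0.2,0]]]'

```text
clock: 23.17
position: [0.5897, -0.0507, 0.2375]
ee_rot: [0.644, 0.765, 0.001, 0.002]
ft_force: [0.0, -0.0, -3.2]
grip_width: 0.0489
grip_force: 53.8
```

```bash
python3 - <<'E'
from h import *
p=camera("side"); 
cv2.imwrite("pics/s5.png",cv2.resize(p["img"][90:220,190:340],(690,598),interpolation=3))
s=get_state(); print(s["ft_force"],s["torque"],s["position"])
E
```

```text
[ 0.46645532  0.54087748 -2.42195601] [-0.04242677  0.04024134 -0.02256884] [ 0.58920911 -0.05053555  0.23613986]
```

View pics/s5.png

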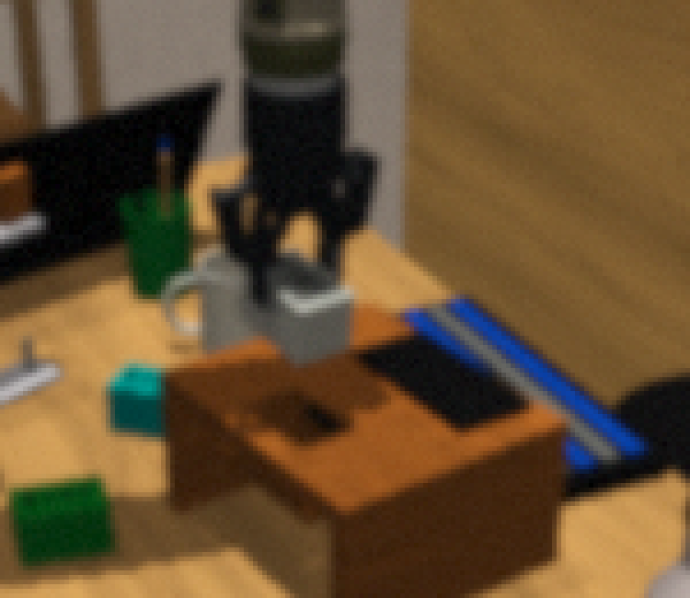

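The charger is held clear above the riser at (312,305). I carry it to the tray.

>>> apply_moves --targets '[[[0,-0.01,-0.02,0,0],[0,-0.03,-0.06,0,0],[0,-0.055,-0.12,0,-0.01],[0,-0.08,-0.18,0,-0.02],[0,-0.107,-0.24,0,-0.03],[0,-0.133,-0.3,0,-0.04],[0,-0.16,-0.36,0,-0.05],[0,-0.187,-0.42,0,-0.053],[0,-0.213,-0.48,0,-0.053],[0,-0.235,-0.53,0,-0.053],[0,-0.252,-0.57,0,-0.053],[0,-0.262,-0.592,-0.02,-0.053],[0,-0.2654,-0.599,-0.06,-0.053],[0,-0.2654,-0.599,-0.12,-0.053],[0,-0.2654,-0.599,-0.18,-0.053],[0,-0.2654,-0.599,-0.24,-0.053],[0,-0.2654,-0.599,-0.27,-0.053],[0,-0.2654,-0.599,-0.28,-0.053],[0,-0.2654,-0.599,-0.28,-0.053],[0,-0.2654,-0.599,-0.28,-0.053]]]'

```text
clock: 24.88
position: [0.4563, -0.3498, 0.0954]
ee_rot: [0.675, 0.738, 0.0, -0.0]
ft_force: [-1.0, -0.6, -2.0]
grip_width: 0.0494
grip_force: 53.6
```

```bash
python3 - <<'E'
from h import *
p=camera("side"); W=cloud(p); s=get_state(); print(s["position"])
cv2.imwrite("pics/s6.png",cv2.resize(p["img"][180:310,190:340],(690,598),interpolation=3))
m=np.all((W>[.40,-.42,.035])&(W<[.52,-.28,.13]),-1)&(p["img"].min(-1)>95); q=W[m]; print(len(q),np.percentile(q,[1,50,99],axis=0))
E
```

```text
[ 0.45684669 -0.35034959  0.09626169]
114 [[ 0.4329632  -0.39256867  0.10433103]
 [ 0.4510627  -0.38319299  0.11186148]
 [ 0.48114424 -0.32197013  0.12021564]]
```

View pics/s6.png

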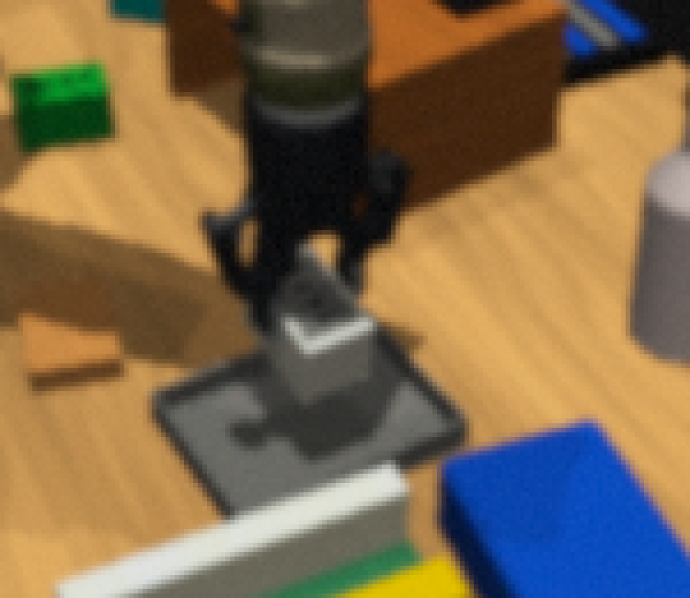

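The charger hangs over the tray's middle at (325,340), ports up. I lower it, then creep to contact.

>>> apply_moves --targets '[[[0,0,0,-0.02,0],[0,0,0,-0.05,0],[0,0,0,-0.08,0],[0,0,0,-0.098,0],[0,0,0,-0.108,0],[0,0,0,-0.11,0],[0,0,0,-0.11,0]]]' --newtons 25

```text
clock: 25.52
position: [0.4565, -0.3501, 0.0405]
ee_rot: [0.675, 0.738, 0.0, 0.0]
ft_force: [0.5, 0.0, -2.2]
grip_width: 0.0488
grip_force: 53.7
```

>>> apply_moves --targets '[[[0,0,0,-0.002,0],[0,0,0,-0.004,0],[0,0,0,-0.006,0],[0,0,0,-0.008,0],[0,0,0,-0.008,0]]]' --newtons 20

```text
clock: 25.93
position: [0.4563, -0.35, 0.0364]
ee_rot: [0.675, 0.738, 0.0, 0.0]
ft_force: [-0.3, -0.6, -2.7]
grip_width: 0.049
grip_force: 53.7
```

>>> apply_moves --targets '[[[0,0,0,-0.002,0],[0,0,0,-0.004,0],[0,0,0,-0.006,0],[0,0,0,-0.006,0]]]'

```text
clock: 26.27
position: [0.4564, -0.3497, 0.0357]
ee_rot: [0.675, 0.738, -0.0, 0.001]
ft_force: [-3.9, 5.4, 14.7]
grip_width: 0.0491
grip_force: 55.9
```

>>> apply_moves --targets '[[[0.55,0,0,0.002,0],[0.55,0,0,0.002,0],[0.55,0,0,0.002,0],[0.55,0,0,0.002,0]]]' --newtons 20

```text
clock: 26.6
position: [0.4564, -0.3498, 0.0359]
ee_rot: [0.675, 0.738, 0.0, 0.0]
ft_force: [-2.7, 3.7, 9.6]
grip_width: 0.0485
grip_force: 55.0
```

>>> apply_moves --targets '[[[0.57,0,0,0.002,0],[0.57,0,0,0.002,0],[0.58,0,0,0.002,0],[0.58,0,0,0.002,0]]]' --newtons 20

```text
clock: 26.93
position: [0.4565, -0.35, 0.0358]
ee_rot: [0.675, 0.738, 0.0, 0.0]
ft_force: [-1.1, 2.4, 5.5]
grip_width: 0.0498
grip_force: 21.1
```

The grip has eased to 21 N. I ease down so it turns flat in the pads.

>>> apply_moves --targets '[[[0.58,0,0,0,0],[0.58,0,0,-0.002,0],[0.58,0,0,-0.003,0],[0.58,0,0,-0.003,0]]]'

```text
clock: 27.27
position: [0.4565, -0.3493, 0.0349]
ee_rot: [0.675, 0.738, 0.001, -0.0]
ft_force: [-2.4, 5.4, 11.0]
grip_width: 0.0498
grip_force: 21.8
```

>>> apply_moves --targets '[[[0.58,0,0,-0.001,0],[0.58,0,0,-0.002,0],[0.58,0,0,-0.003,0],[0.58,0,0,-0.003,0]]]'

```text
clock: 27.6
position: [0.4564, -0.3484, 0.0336]
ee_rot: [0.675, 0.738, 0.001, -0.0]
ft_force: [-2.8, 8.2, 15.4]
grip_width: 0.0495
grip_force: 22.3
```

```bash
python3 - <<'E'
from h import *
p=camera("side"); W=cloud(p); s=get_state(); print(s["position"],s["ft_force"])
m=np.all((W>[.40,-.42,.046])&(W<[.52,-.28,.075]),-1)&(p["img"].min(-1)>85); q=W[m]
A=np.c_[q[:,:2]-q[:,:2].mean(0),np.ones(len(q))]; print(len(q),np.linalg.lstsq(A,q[:,2],rcond=None)[0],np.percentile(q,[2,50,98],axis=0))
E
```

```text
[ 0.45641538 -0.34839081  0.03363441] [-2.69981577  9.51698647 14.91668449]
107 [-0.00528012  0.10899454  0.05240988] [[ 0.43330993 -0.39049523  0.04662932]
 [ 0.4511584  -0.38195418  0.05270084]
 [ 0.48143475 -0.3343428   0.05764031]]
```

>>> apply_moves --targets '[[[0.58,0,-0.002,0.002,0],[0.582,0,-0.002,0.002,0],[0.584,0,-0.002,0.002,0],[0.586,0,-0.002,0.002,0],[0.588,0,-0.002,0.002,0],[0.59,0,-0.002,0.002,0],[0.592,0,-0.002,0.002,0],[0.594,0,-0.002,0.002,0]]]'

```text
clock: 28.32
position: [0.4563, -0.3512, 0.0331]
ee_rot: [0.675, 0.737, -0.0, 0.0]
ft_force: [-0.4, -0.7, 0.2]
grip_width: 0.0505
grip_force: 0.0
```

```bash
python3 - <<'E'
from h import *
p=camera("side"); W=cloud(p); s=get_state(); print(s["position"],s["ft_force"])
cv2.imwrite("pics/s7.png",cv2.resize(p["img"][215:300,215:315],(700,595),interpolation=3))
m=np.all((W>[.40,-.42,.046])&(W<[.52,-.28,.075]),-1)&(p["img"].min(-1)>85); q=W[m]
A=np.c_[q[:,:2]-q[:,:2].mean(0),np.ones(len(q))]; print(len(q),np.linalg.lstsq(A,q[:,2],rcond=None)[0],np.percentile(q,[2,50,98],axis=0))
E
```

```text
[ 0.45625844 -0.35113615  0.03313861] [ 0.24766991  0.98922235 -0.29001951]
95 [0.0175339  0.07222622 0.05178128] [[ 0.43289365 -0.38960171  0.04692821]
 [ 0.45164395 -0.38217632  0.05220908]
 [ 0.48116704 -0.36299413  0.05533424]]
```

View pics/s7.png

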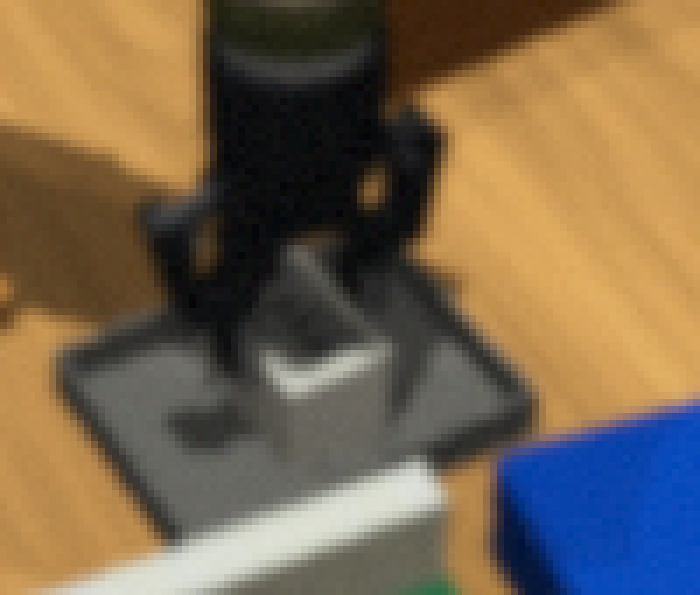

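The charger sits in the tray at (320,360), ports up, with the grip force at zero. I open fully and rise.

>>> apply_moves --targets '[[[0.65,0,0,0,0],[0.8,0,0,0,0],[1,0,0,0,0],[1,0,0,0,0],[1,0,0,0,0],[1,0,0,0,0],[1,0,0,0.02,0],[1,0,0,0.06,0],[1,0,0,0.12,0],[1,0,0,0.18,0],[1,0,0,0.24,0],[1,-0.05,0.05,0.3,0],[1,-0.1,0.12,0.34,0],[1,-0.15,0.2,0.34,0],[1,-0.15,0.26,0.34,0],[1,-0.15,0.3,0.34,0],[1,-0.15,0.3,0.34,0],[1,-0.15,0.3,0.34,0],[1,-0.15,0.3,0.34,0]]]'

```text
clock: 29.95
position: [0.3819, -0.2016, 0.2041]
ee_rot: [0.675, 0.738, -0.0, 0.001]
ft_force: [0.2, -0.4, 0.3]
grip_width: 0.0853
grip_force: 0.0
```

```bash
python3 - <<'E'
from h import *
p=camera("top"); W=cloud(p); print(get_state()["position"])
def f(W,lo,hi,n):
    q=W[np.all((W>lo)&(W<hi),-1)]
    if len(q)<10: print(n,len(q)); return
    A=np.c_[q[:,:2]-q[:,:2].mean(0),np.ones(len(q))]; print(n,len(q),np.linalg.lstsq(A,q[:,2],rcond=None)[0],cv2.minAreaRect((q[:,:2]*1000).astype(np.float32)))
f(W,[.40,-.42,.045],[.52,-.28,.075],"charger"); f(W,[.36,.25,.16],[.56,.42,.175],"arm"); f(W,[.36,.25,.205],[.56,.42,.24],"grip")
cv2.imwrite("pics/t9.png",p["img"])
E
```

```text
[ 0.38188879 -0.20188025  0.20380821]
charger 117 [-0.01479206  0.00469668  0.05479764] ((465.54925537109375, -363.0999450683594), (35.364585876464844, 50.52682113647461), 1.1750355958938599)
arm 396 [-0.00668031  0.03076233  0.16824272] ((450.6479187011719, 338.1455383300781), (110.70703887939453, 39.1517219543457), 22.110925674438477)
grip 97 [-0.10303184  0.24538116  0.21692726] ((481.70477294921875, 349.3391418457031), (37.37880325317383, 16.429136276245117), 22.660322189331055)
```

View pics/t9.png

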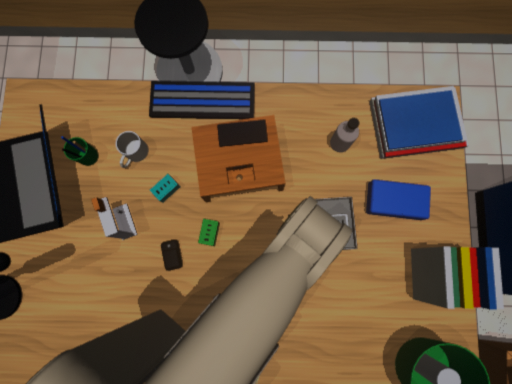

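The charger lies flat in the tray at (342,210), partly hidden by the arm: its visible top is level at z of about 54.8 mm. The tool stands at (115,215), the pocket is empty, and the rest is unmoved. I hand the job in.

```bash
python3 -c "
from cell import ticket; print(ticket.close_job())"
```

```text
the job is handed in; nothing more can be done
None
```

The charger is out of the riser and lies flat, ports up, in the grey tray; the tool stands upright back in its original spot, nothing else looks moved, and I handed the job in at about 30 s of the 72 s allowed.

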